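# Build the stacking desk organiser

## Robot

A 6-joint arm with a two-finger parallel gripper is mounted at the origin on a cart in front of the work surface, level with it; the furniture and walls round the work are solid. World frame = base frame: x ahead of the robot, y to its left, z up, the work surface at z = 0. Lengths are in m, angles in degrees, forces in N, time in s.
With the tool pointing down it reaches from about 0.325 to 0.85 m from the base axis. Payload 4.4 kg.
Tool frame: the origin (TCP) lies at the centre of the arm's flange, where the gripper is bolted on; the fingertips stand 199 mm ahead of it and the grasp point (between the pads) lies 180 mm ahead of it; z points along the fingers, y is the line along which they close (so a half turn about z gives the same grasp; the last joint's range is limited). The gripper opens to 94 mm and grips with 3 to 60 N. Pads are 16 mm wide; open, the fingers measure 119 mm over their backs; the gripper's body (75 mm by 177 mm) begins 78 mm behind the grasp point.
Start: joints at [66.606, 11.837, 88.321, -0, 79.842, -8.623], TCP at [0.147, 0.556, 0.405] pointing down, gripper open.
Joint ranges: [-156.59, 156.59], [-49.26, 127.26], [12.9, 141.05], [-63.56, 243.56], [4.71, 150.69], [-161.64, 161.64]. Speed limits (degrees/s): [159.86, 159.86, 180, 180, 180, 180].

## Interface

Orientations are given as a 3x3 rotation matrix whose columns are the frame's x, y, z axes.
In Python, from workcell import arm, fingers, camera, camera_info gives the robot as it stands. Calls block until the motion is done:
- arm.reach(position, orientation): joint-space move of the TCP to a pose.
- arm.move_l(position, v=0.15, rotation=None, f_stop=None): straight line of the TCP; rotation=None keeps the orientation; v is the mean speed in m/s. With f_stop (N) it stops when the force on the tool has changed by that much, and returns True; else False.
- arm.move_joints(angles): joint-space move.
- fingers.grip(opening, grip_force=None): opening from 0.0 (shut) to 1.0 (fully open); grip_force is the grip in N (None keeps the last); returns when the fingers have stopped.
- arm.dwell(seconds).
- arm.inverse_kinematics(position, orientation): joint angles nearest the present ones, or None.
- arm.get_state(): the state.
- camera(name): name is "side" or "top"; returns the picture (400x640x3 uint8, blue, green, red); there is no depth.
- camera_info(name): a dict with "vfov" (degrees; the focal length in pixels is half the picture's height over the tangent of half this angle, whatever the lens; pixels are square), "cx", "cy" (the principal point, pixels), "R" (3x3) and "t" (3): a world point X has camera coordinates R X + t. Camera axes: x right, y down, z forward; pixel columns grow to the right and rows downward; lengths in m; the calibration is good to about 2 mm. A picture is of the moment at which its call begins. camera_info takes no time and is no camera call.
A pose or a line that the arm cannot do raises arm.Unreachable and nothing moves.
- arm.job_done(): hands the job in; it is judged then, once.
The state is a dict: "t": time; "joints": joint angles; "qvel": joint speeds; "effort": joint torques, N m; "tool_pos": TCP position; "tcp_rot": TCP orientation; "wrist_force": force on the tool from outside, world axes, zero at the start; "wrist_torque": the same for the moment, N m; "width": opening from 0.0 (shut) to 1.0 (fully open); "finger_force": force on a finger pad.
Only numpy, scipy, OpenCV 4.12 (cv2) and the standard library are available. Lean on these libraries where they do the work, as an engineer would, in place of code of your own. Each camera call takes 0.05 s, during which the arm holds its last target. There are 200 camera calls.

## Task

Put the desk organiser together on its round dark wooden base, from the bottom up: the blue pot in the base, the orange pot on the blue one, the white cork-topped cover on the orange pot, each seated level with its foot inside the one below, and last the jar of push pins upright in the middle of the cork. Leave the note block, charger, mouse, stapler and screwdriver where they lie.

Things in the scene. Friction and masses are not known exactly. Their poses are not given: they have to be found in the camera images.
- base: the organiser's base: a round dark brown wooden dish, fixed to the desk top, 78 mm across, 14 mm high, with a round recess in the middle 48 mm across and 9 mm deep, grey felt on its floor. It and the four parts to stack stand in a staggered row at the front of the desk, at least 95 mm between centres; the whole stack is 160 mm high. Origin: centre of its underside; z up
- blue_pot: the blue pot: round, open at the top, 54 mm across, 36 mm high, wall 3 mm (mouth 48 mm across), loose, 80 to 160 g. Below, a tapered foot 8 mm high, 35 mm across at the bottom, 44 mm at the top; the flat shoulder above it rests on the rim below. Seated, its origin is 6 mm above the base's origin, or 28 mm above another pot's. Origin: centre of the underside of the foot; z up
- orange_pot: the orange pot: round, open at the top, 54 mm across, 36 mm high, wall 3 mm (mouth 48 mm across), loose, 80 to 160 g. Below, a tapered foot 8 mm high, 35 mm across at the bottom, 44 mm at the top; the flat shoulder above it rests on the rim below. Seated, its origin is 6 mm above the base's origin, or 28 mm above another pot's. Origin: centre of the underside of the foot; z up
- cover: white round cover, solid, with a flat brown cork top level with its edge: 58 mm across, 28 mm high in all, the upper 20 mm of it the rim to grasp, loose, 80 to 160 g. Below, a tapered foot 8 mm high, 35 mm across at the bottom, 44 mm at the top; the flat shoulder above it rests on the rim below. Seated, its origin is 28 mm above the pot's. Origin: centre of the underside of the foot; z up
- jar: closed round jar of push pins, grey-white body, black screw lid (does not move), 52 mm across, 70 mm high, flat bottom, loose, 90 to 170 g. Origin: centre of its underside; z up. Carry things low (under 0.2 m): a bookshelf hangs 0.47 m above the back of the desk, from x = 0.61 m on, and a chair back rises to about z = 0.12 m between robot and desk
- note_block: block of yellow sticky notes, 77x77x24 mm. A bystander, loose: to be left where it lies. Origin: centre of its underside
- charger: small white plug-in charger, 70x46x28 mm, its body from 35 mm behind to 17 mm ahead of the origin along its x. A bystander, loose: to be left where it lies. Origin: centre of its underside
- mouse: black computer mouse, 104x66x37 mm, long along its x. A bystander, loose: to be left where it lies. Origin: centre of its underside
- stapler: blue stapler, 34x141x46 mm, long along its y. A bystander, loose: to be left where it lies. Origin: centre of its underside
- screwdriver: screwdriver with a yellow handle, 18x160x21 mm, long along its y. A bystander, loose: to be left where it lies. Origin: centre of its underside
Not all that is in view belongs to the job. Leave any pink or yellow look-alike of the jar alone.

How it is judged (in metres and radians):
On the way, in this order (a step that is already met when the one before it is completed fails the run):
1. The blue pot is seated in the wooden base, upright (horizontal distance between blue_pot and base below 0.006 m and z of blue_pot in the frame of base between 0.002 and 0.01 m and angle between blue_pot's own z axis and vertical below 0.08 rad and linear speed of blue_pot below 0.02 m/s), for 0.2 s.
2. The orange pot is seated on the blue pot (horizontal distance between orange_pot and blue_pot below 0.006 m and z of orange_pot in the frame of blue_pot between 0.024 and 0.032 m and angle between orange_pot's own z axis and vertical below 0.08 rad and linear speed of orange_pot below 0.02 m/s), for 0.2 s.
3. The cork-topped cover is seated on the orange pot (horizontal distance between cover and orange_pot below 0.006 m and z of cover in the frame of orange_pot between 0.024 and 0.032 m and angle between cover's own z axis and vertical below 0.08 rad and linear speed of cover below 0.02 m/s), for 0.2 s.
At the end, for the whole second after the job is handed in: The blue pot sits in the base, the orange pot on the blue pot, the cover on the orange pot (each within 6 mm of the centre of the one below, at its seated height within 4 mm, within 0.08 rad of upright), and the jar stands upright on the cover within 12 mm of its centre; all released and at rest (all of step 1 and all of step 2 and all of step 3 and horizontal distance between jar and cover below 0.012 m and z of jar in the frame of cover between 0.024 and 0.032 m and angle between jar's own z axis and vertical below 0.08 rad and linear speed of jar below 0.02 m/s); the robot touches nothing.
It fails at once if The note block is shifted by more than 25 mm (distance of note_block from where it was at the start of the episode above 0.025 m).
It fails at once if The charger is shifted by more than 25 mm (distance of charger from where it was at the start of the episode above 0.025 m).
It fails at once if The mouse is shifted by more than 25 mm (distance of mouse from where it was at the start of the episode above 0.025 m).
It fails at once if The stapler is shifted by more than 25 mm (distance of stapler from where it was at the start of the episode above 0.025 m).
It fails at once if The screwdriver is shifted by more than 25 mm (distance of screwdriver from where it was at the start of the episode above 0.025 m).
It also fails if it takes over 99 s, if anything falls off the work surface, if the arm or the gripper's body presses on something with over 40 N, if the wrist force passes 120 N, or if a joint passes its speed limit or range.

## Working session

There is one attempt and no reset: what is moved stays moved. The work goes in short steps, each a Python script; the robot and the scene stay as the last script left them, time stands still between calls to the robot, and variables do not carry over. Pictures are saved under pics/ and viewed, at most 14 in all, crops included, and the job is handed in when it is done.

```bash
mkdir -p pics; ls
python3 - <<'E'
from workcell import arm, camera, camera_info
import cv2
for n in("side","top"):
    cv2.imwrite(f"pics/{n}0.png",camera(n)); print(n,camera_info(n))
print(arm.get_state())
E
```

```text
pics
side {'vfov': 51.62105957309925, 'cx': 317.63834221359417, 'cy': 199.70004406710262, 'R': array([[ 0.71124749, -0.70283138, -0.0124527 ],
       [-0.62129444, -0.62025023, -0.4788349 ],
       [ 0.3288164 ,  0.34830691, -0.87781665]]), 't': array([-0.31144563,  0.33179413,  1.12849169])}
top {'vfov': 50.83750371232209, 'cx': 320.76485232064067, 'cy': 205.3437532582716, 'R': array([[-0.03029308, -0.99927447,  0.02308395],
       [-0.9832464 ,  0.02563822, -0.18046937],
       [ 0.1797466 , -0.02816418, -0.98330969]]), 't': array([0.03858203, 0.50198235, 1.08132413])}
{'t': 0.1, 'joints': array([ 6.66054009e+01,  1.18797287e+01,  8.83949195e+01, -7.57060660e-04,
        7.98420565e+01, -8.62435850e+00]), 'qvel': array([ 0.01511682, -0.07326712, -0.16479178,  0.10220662, -0.06956829,
       -0.06743438]), 'effort': array([-3.38759337e-04, -3.71866250e+01, -2.82292593e+01,  6.99421414e-02,
        3.11064755e-02, -5.93005257e-05]), 'tool_pos': array([0.14648995, 0.5556961 , 0.40361695]), 'tcp_rot': array([[-9.66956417e-01,  2.54940487e-01, -7.96829422e-04],
       [ 2.54941564e-01,  9.66954645e-01, -1.87459633e-03],
       [ 2.92587409e-04, -2.01579789e-03, -9.99997925e-01]]), 'wrist_force': array([-0.98215455,  0.77478399, -0.38419945]), 'wrist_torque': array([ 0.05124794, -0.02232793,  0.01605558]), 'finger_force': 0.0, 'width': 0.9949358940859497}
```

View pics/top0.png

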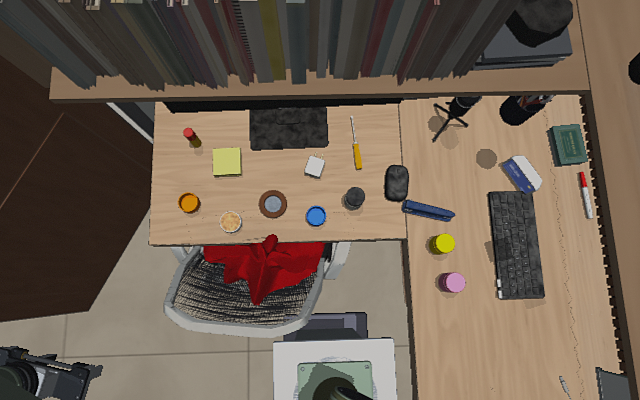

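View pics/side0.png

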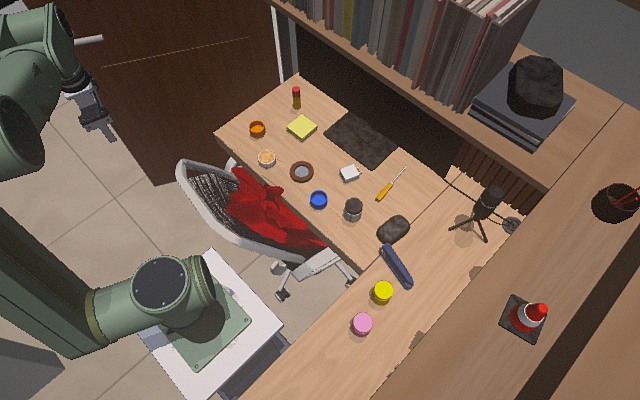

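Top view: the candidates are the orange pot (189,203), cover (230,221), base (273,204), blue pot (316,216) and jar with black lid (354,198). Look-alikes to avoid are the yellow jar (443,243), the pink jar (452,282), the red-topped bottle (191,137), and the black mouse (397,182).

```bash
cat > h.py <<'E'
import numpy as np, cv2
from workcell import arm, fingers, camera, camera_info
def ray(n,uv):
    c=camera_info(n); f=200/np.tan(np.radians(c['vfov']/2)); R=np.array(c['R']); t=np.array(c['t'])
    return -R.T@t, R.T@np.array([(uv[0]-c['cx'])/f,(uv[1]-c['cy'])/f,1])
def onplane(n,uv,z):
    o,d=ray(n,uv); return (o+d*(z-o[2])/d[2])[:2]
def proj(n,X):
    c=camera_info(n); f=200/np.tan(np.radians(c['vfov']/2)); p=np.array(c['R'])@np.array(X)+np.array(c['t'])
    return np.array([c['cx']+f*p[0]/p[2], c['cy']+f*p[1]/p[2]])
def tri(a,b):  # closest point of two rays
    (o1,d1),(o2,d2)=a,b
    s=np.linalg.lstsq(np.c_[d1,-d2],o2-o1,rcond=None)[0]
    p,q=o1+d1*s[0],o2+d2*s[1]; return (p+q)/2,np.linalg.norm(p-q)
H={'blue':(100,130,50,125,255,255),'orange':(6,170,60,22,255,255)}
def blob(img,mask,seed,r=26):
    m=np.zeros_like(mask); cv2.circle(m,tuple(int(v) for v in seed),r,255,-1); m&=mask
    m=cv2.morphologyEx(m,cv2.MORPH_CLOSE,np.ones((3,3),np.uint8))
    cs,_=cv2.findContours(m,cv2.RETR_EXTERNAL,cv2.CHAIN_APPROX_NONE)
    h=cv2.convexHull(max(cs,key=cv2.contourArea)); M=cv2.moments(h)
    return (M['m10']/M['m00'],M['m01']/M['m00']),cv2.boundingRect(h),h
def mask(img,kind):
    hsv=cv2.cvtColor(img,cv2.COLOR_BGR2HSV); h,s,v=cv2.split(hsv)
    if kind=='blue': m=(h>100)&(h<130)&(s>140)
    if kind=='orange': m=(h<22)&(s>190)
    if kind=='base': m=((s>85)&(v<125))
    if kind=='cover': m=((s<60)&(v>150))|((h<20)&(s<115)&(v>205))
    if kind=='jar': m=(s<70)&(v<190)
    return m.astype(np.uint8)*255
E
python3 - <<'E'
from h import *
S={'blue':((316,216),(318,200),.022),'orange':((189,203),(257,129),.022),'base':((273,204),(301,171),.007),'cover':((230,221),(266,158),.018),'jar':((354,198),(353,210),.035)}
out=[]
for i,n in enumerate(('top','side')):
    im=cv2.imread(f'pics/{n}0.png'); Z=3.5 if i==0 else 3.5
    x0,y0,w,h=((165,175,220,70),(235,110,150,115))[i]
    crop=cv2.resize(im[y0:y0+h,x0:x0+w],None,fx=Z,fy=Z,interpolation=cv2.INTER_CUBIC)
    for k,s in S.items():
        c,bb,hu=blob(im,mask(im,k),s[i],17)
        print(n,k,np.round(c,1),bb,'xy',np.round(onplane(n,c,s[2]),4))
        cv2.polylines(crop,[((hu-[x0,y0]+.5)*Z).astype(int)],True,(0,255,0),1)
    cv2.imwrite(f'pics/c{n}.png',crop)
a,b=[cv2.imread(f'pics/c{n}.png') for n in('top','side')]
W=max(a.shape[1],b.shape[1]); p=lambda q:cv2.copyMakeBorder(q,0,0,0,W-q.shape[1],0)
o=np.vstack([p(a),p(b)]);o=cv2.resize(o,None,fx=min(1,600/o.shape[0]),fy=min(1,600/o.shape[0])); cv2.imwrite('pics/crop1.png',o)
E
```

```text
top blue [315.9 215.4] (307, 206, 19, 20) xy [0.4796 0.0378]
top orange [188.4 202.2] (178, 192, 22, 21) xy [0.5252 0.3831]
top base [272.5 203.5] (259, 190, 28, 28) xy [0.5185 0.1566]
top cover [229.5 220.9] (219, 211, 22, 21) xy [0.4715 0.2723]
top jar [354. 198.] (344, 187, 21, 23) xy [ 0.5226 -0.0667]
side blue [318.3 197.6] (310, 191, 17, 14) xy [0.4842 0.0437]
side orange [256.7 128.2] (249, 120, 16, 17) xy [0.526  0.3858]
side base [301.2 171.8] (289, 161, 25, 22) xy [0.518  0.1574]
side cover [272.5 159.6] (261, 151, 22, 16) xy [0.4797 0.2531]
side jar [352.8 209.8] (344, 198, 18, 25) xy [ 0.523  -0.0653]
```

View pics/crop1.png

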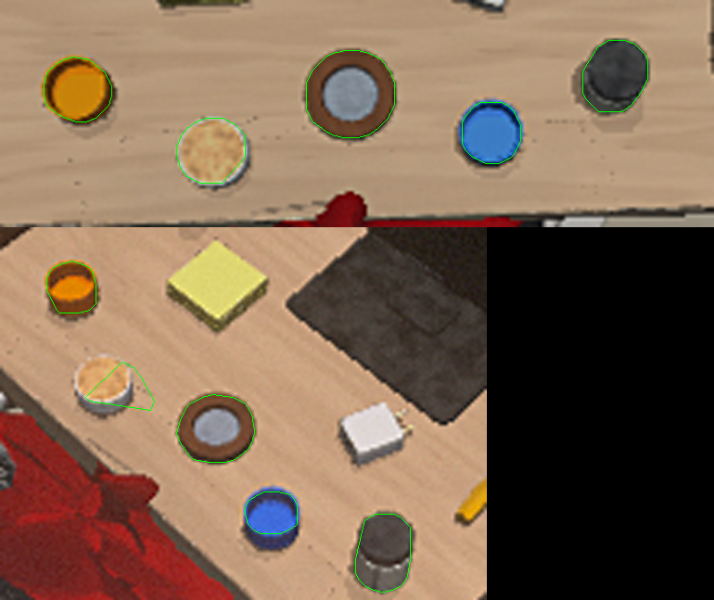

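The crop shows all five parts as described: the blue hull follows the pot's rim, base, orange and jar agree between the views to 2–3 mm, and the side cover mask missed. I'll recompute blue and cover as top discs, then pick blue.

```bash
cat >> h.py <<'E'
RD=np.array([[-1,0,0],[0,1,0],[0,0,-1.]])
def at(x,y,z): return np.array([x,y,z+.18])   # grasp point -> TCP
def st(msg):
    s=arm.get_state(); print(msg,round(s['t'],1),np.round(s['tool_pos']-[0,0,.18],4),'w',round(s['width']*94,1),'ff',round(s['finger_force'],1),'F',np.round(s['wrist_force'],1),flush=True)
def pick(x,y,g,up,F=20):
    arm.reach(at(x,y,up),RD); fingers.grip(1.0)
    arm.move_l(at(x,y,g),v=.12); st('down')
    fingers.grip(0.0,F); st('gripped')
    arm.move_l(at(x,y,up),v=.12); st('lifted')
E
python3 - <<'E'
from h import *
bt=onplane('top',(315.9,215.4),.036); bs=onplane('side',(318.3,197.6),.036); print(bt,bs)
print('cover',onplane('top',(229.5,220.9),.027), 'orange', proj('side',(.5252,.3831,.02)))
b=(bt+bs)/2
assert np.linalg.norm(bt-bs)<.01
st('start'); pick(b[0],b[1],.030,.13)
im=np.vstack([cv2.resize(camera(n)[a:a+100,c:c+160],None,fx=3,fy=3,interpolation=cv2.INTER_CUBIC) for n,a,c in(('top',160,235),('side',120,235))]); cv2.imwrite('pics/g1.png',im)
E
```

```text
[0.47744188 0.03804777] [0.4788178  0.03789802]
cover [0.47009153 0.27057303] orange [257.11457007 129.16629781]
start 0.1 [0.1465 0.5557 0.2236] w 93.5 ff 0.0 F [-1.   0.8 -0.4]
down 3.5 [0.4786 0.0379 0.0306] w 94.2 ff 0.0 F [ 0.1 -0.7 -0.2]
gripped 4.2 [0.4782 0.0379 0.0301] w 53.9 ff 20.0 F [-0.2  0.3  1.4]
lifted 5.2 [0.4776 0.038  0.1291] w 53.9 ff 20.0 F [-0.1  0.6 -1.3]
```

View pics/g1.png

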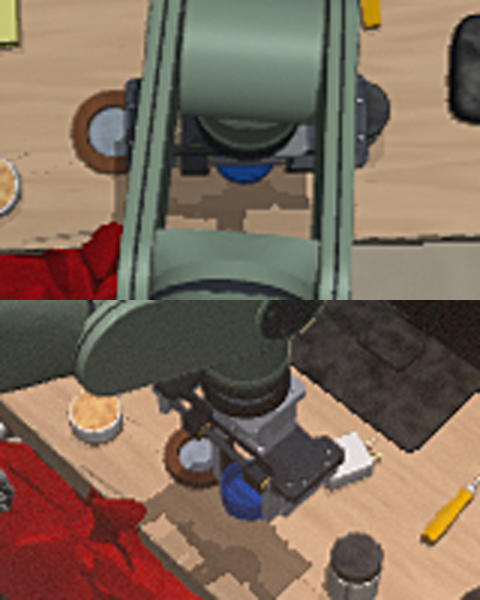

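Blue is gripped (width 53.9 mm, matching 54). Now placing it in the base.

```bash
cat >> h.py <<'E'
def place(x,y,zend,up,f=8):
    z0=arm.get_state()['tool_pos'][2]-.18
    if z0<up-.005:
        p=arm.get_state()['tool_pos']; arm.move_l([p[0],p[1],up+.18],v=.12)
    arm.move_l(at(x,y,up),v=.15); arm.dwell(.2)
    arm.move_l(at(x,y,zend+.014),v=.1); st('near')
    print(arm.move_l(at(x,y,zend-.003),v=.025,f_stop=f)); st('contact, want %.3f'%zend)
def release(up,w=.8):
    fingers.grip(w); p=arm.get_state()['tool_pos']; arm.move_l([p[0],p[1],up+.18],v=.12); st('released')
E
python3 - <<'E'
from h import *
b=(onplane('top',(272.5,203.5),.011)+onplane('side',(301.2,171.8),.011))/2; print(b)
place(b[0],b[1],.036,.08)
E
```

```text
[0.5170843  0.15571053]
near 7.0 [0.5169 0.1555 0.0495] w 54.1 ff 20.0 F [ 0.7  0.  -1.9]
True
contact, want 0.036 7.6 [0.5171 0.1557 0.0359] w 53.9 ff 20.0 F [-0.7 -0.4  4.3]
```

Run:
```python
from h import *
release(.12)
pick(.5255,.3842,.030,.12)
cv2.imwrite('pics/r2.png',camera('top'))
im=camera('top'); k='blue'
c,bb,_=blob(im,mask(im,k),proj('top',(.517,.156,.042)),17); print('blue top',bb,onplane('top',c,.042))
im2=camera('side'); c,bb,_=blob(im2,mask(im2,k),proj('side',(.517,.156,.042)),17); print('blue side',bb,onplane('side',c,.042))
f=lambda i,n:cv2.resize(i[(y:=int(proj(n,(.517,.156,.04))[1])-50):y+100,(x:=int(proj(n,(.517,.156,.04))[0])-80):x+160],None,fx=3,fy=3,interpolation=cv2.INTER_CUBIC)
cv2.imwrite('pics/g2.png',np.vstack([f(im,'top'),f(im2,'side')]))
```

```text
released 9.0 [0.5158 0.1556 0.1193] w 75.4 ff 0.0 F [-0.2  0.6 -0.3]
down 11.3 [0.5259 0.3845 0.0308] w 94.1 ff 0.0 F [-0.1 -0.  -1.3]
gripped 12.0 [0.5256 0.3841 0.0302] w 54.8 ff 20.0 F [-0.2 -0.   1.4]
lifted 12.9 [0.5251 0.384  0.1189] w 53.9 ff 20.0 F [-0.4  0.3 -1.9]
blue top (262, 192, 20, 21) [0.51622535 0.155496  ]
blue side (293, 160, 16, 13) [0.51764369 0.15689151]
```

View pics/g2.png

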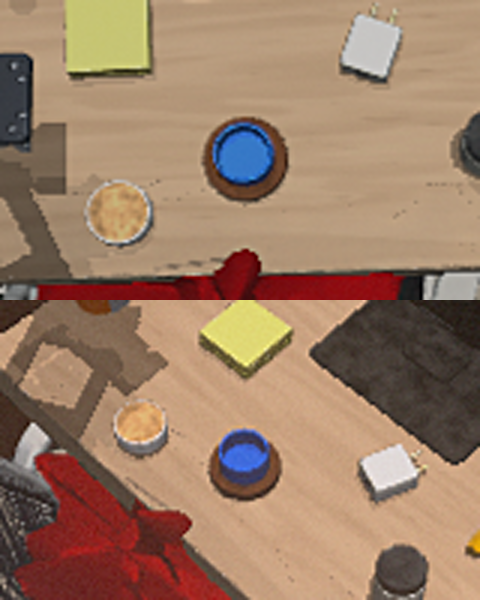

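Blue is seated in the base, centred to about 1 mm in both views (top crop (243,155), side crop (244,455)). Now the orange pot goes on, followed by the cover check and pick.

Run:
```python
from h import *
p=proj('side',(.517,.156,.04)).astype(int)
print('cover side',onplane('side',(p[0]-80+46.5,p[1]-50+40.5),.028))
place(.517,.1558,.064,.12)
```

```text
cover side [0.47017401 0.27017295]
near 15.5 [0.5171 0.1558 0.0778] w 54.8 ff 20.0 F [-0.3  0.1 -0.6]
True
contact, want 0.064 16.1 [0.5173 0.1558 0.0641] w 54.3 ff 20.0 F [-0.4  0.5  4.1]
```

Run:
```python
from h import *
release(.14)
pick(.4702,.2704,.025,.14)
ims=[]
for n in('top','side'):
    im=camera(n); q=proj(n,(.517,.156,.07)); c,bb,_=blob(im,mask(im,'orange'),q,17); print('orange',n,bb,onplane(n,c,.055))
    x,y=q.astype(int); ims.append(cv2.resize(im[y-50:y+50,x-80:x+80],None,fx=3,fy=3,interpolation=cv2.INTER_CUBIC))
cv2.imwrite('pics/g3.png',np.vstack(ims))
```

```text
released 17.4 [0.516  0.1557 0.1394] w 75.3 ff 0.0 F [-0.2 -0.7 -0.5]
down 19.6 [0.4707 0.2706 0.0258] w 94.0 ff 0.0 F [-0.6 -0.3  0.5]
gripped 20.2 [0.4702 0.2703 0.0251] w 57.1 ff 20.0 F [ 0.1 -0.9  0.7]
lifted 21.4 [0.4698 0.2702 0.139 ] w 57.3 ff 20.0 F [-0.5  0.5 -1.2]
orange top (260, 190, 22, 22) [0.51741566 0.15707168]
orange side (292, 155, 17, 18) [0.51799557 0.15902488]
```

View pics/g3.png

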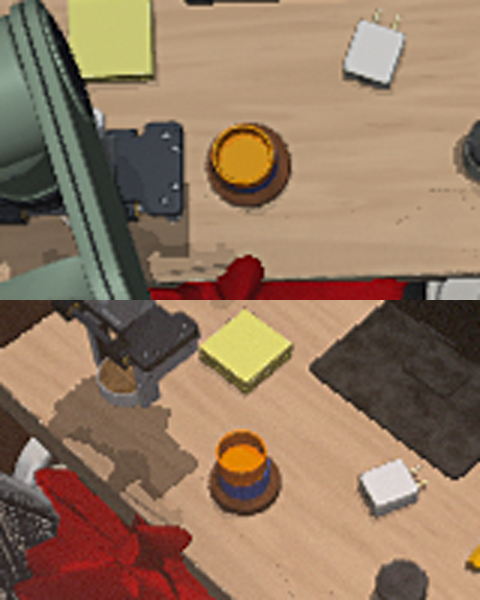

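Orange sits level on blue (top crop (244,157), side crop (242,455)), and the cover is held at 57 mm. Placing the cover next.

Run:
```python
from h import *
place(.5173,.1558,.087,.15)
```

```text
near 23.5 [0.5175 0.1559 0.1011] w 57.4 ff 20.0 F [ 0.6  0.3 -0.8]
True
contact, want 0.087 24.1 [0.5174 0.1558 0.087 ] w 57.0 ff 20.0 F [-1.  -1.   3.7]
```

Run:
```python
from h import *
release(.16)
pick(.5228,-.066,.042,.16)
ims=[]
for n in('top','side'):
    im=camera(n); q=proj(n,(.517,.156,.08))
    x,y=q.astype(int); ims.append(cv2.resize(im[y-50:y+50,x-80:x+80],None,fx=3,fy=3,interpolation=cv2.INTER_CUBIC))
cv2.imwrite('pics/g4.png',np.vstack(ims)); print(proj('top',(.5173,.1558,.09))-proj('top',(.517,.156,.08)).astype(int)+[80,50],proj('side',(.5173,.1558,.09))-proj('side',(.517,.156,.08)).astype(int)+[80,50])
```

```text
released 25.4 [0.5163 0.1557 0.1594] w 74.9 ff 0.0 F [-0.9  0.8 -1. ]
down 27.9 [ 0.5233 -0.0662  0.0428] w 93.9 ff 0.0 F [-0.7 -0.7 -1.2]
gripped 28.6 [ 0.5228 -0.0661  0.0421] w 51.5 ff 20.0 F [-0.1 -0.3  0.9]
lifted 29.8 [ 0.5224 -0.0659  0.159 ] w 51.4 ff 20.0 F [-1.1 -0.3 -1.5]
[79.90270896 49.98912837] [80.06332661 48.71556634]
```

View pics/g4.png

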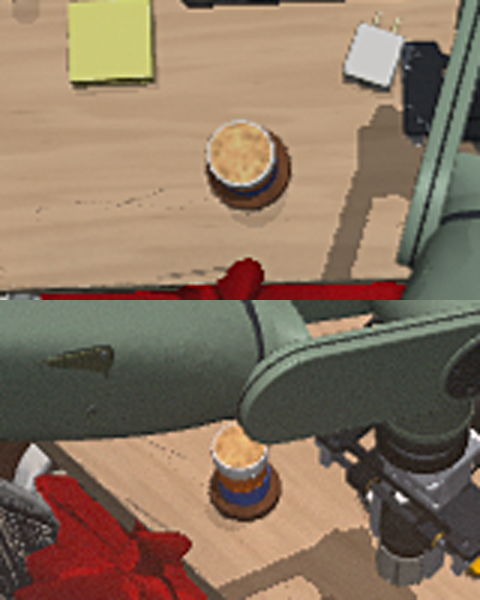

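The cover sits level and centred (top crop (241,153), side crop (242,443), about where predicted), and the jar is held at 51.5 mm. Placing the jar; seated grasp height is 0.132.

Run:
```python
from h import *
place(.5173,.1558,.132,.165,f=6)
s=arm.get_state()['tool_pos'][2]-.18
if abs(s-.132)<.004:
    release(.22); arm.reach(at(.45,-.1,.22),RD); st('away')
ims=[]
for n in('top','side'):
    im=camera(n); x,y=proj(n,(.517,.156,.1)).astype(int); ims.append(cv2.resize(im[y-50:y+50,x-80:x+80],None,fx=3,fy=3,interpolation=cv2.INTER_CUBIC)); print(3*(proj(n,(.5173,.1558,.16))-[x,y]+[80,50]))
cv2.imwrite('pics/g5.png',np.vstack(ims))
```

```text
near 32.3 [0.5169 0.1556 0.145 ] w 51.6 ff 20.0 F [-0.1 -0.1 -1.5]
True
contact, want 0.132 32.9 [0.5173 0.1558 0.1319] w 51.8 ff 20.0 F [ 0.4 -0.4  3.7]
released 34.3 [0.5163 0.1557 0.2191] w 75.4 ff 0.0 F [-0.   0.8 -1.2]
away 35.4 [ 0.4502 -0.0995  0.2197] w 75.2 ff 0.0 F [ 0.1 -0.   0.8]
[234.35065644 135.71650593]
[239.62581939 117.46577383]
```

View pics/g5.png

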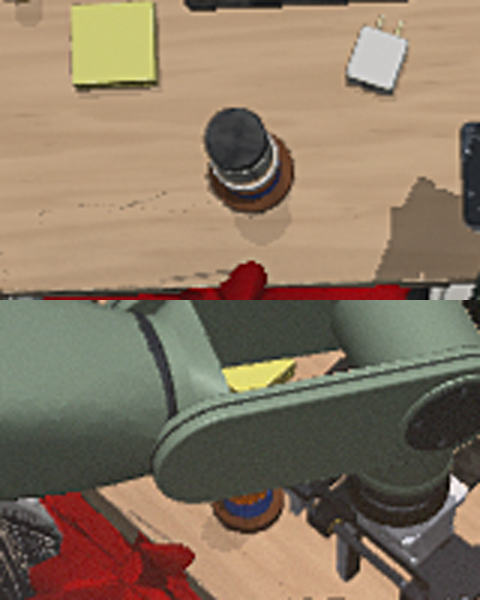

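The jar stands upright on the cork, with its lid at (236,138) in the top crop against a predicted (234,136), so within about 2 mm. The arm is clear, so I'm handing in.

```bash
python3 -c "
from workcell import arm
print(arm.job_done())"
```

```text
the job is handed in; nothing more can be done
None
```

The organiser is stacked on its base (blue pot, orange pot, cover, then the push-pin jar upright on the cork) and handed in at about 35 s; the last pictures show it level and centred, but the judge gave no verdict.

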